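# Fit the crossing dividers into a tool caddy

## Task

Fit the two dividers upright into the open wooden tool caddy so that they cross: first the long brown one, with its notch up, in the slots of the caddy's short end walls, then the red one across it, in the slots of the long walls, its notch straddling the long one. Lower each divider under control until it is fully home on the caddy's floor with its top flush with the rim, never letting it drop in, and leave the glue bottle, cork block, varnish can and tape measure where they are.

Things in the scene. Friction and masses are not known exactly. Their poses are not given: they have to be found in the camera images.
- caddy: Open mid-brown wood box fixed to the bench, a brass bench dog (20 mm across, 25 high) at the outer middle of each short wall. Outside 190 (its x) x 150 (y) x 78 mm high, walls and floor 8 mm, inside 174 x 134. Origin: centre of the underside, on the bench; inner floor z = 8 mm, rim z = 78. Slots in the short walls take the long divider along x, those in the long walls the cross one along y.
- caddy_crossing (a point): Centre of the caddy's inner floor, 8 mm above the bench, axes as the caddy: where both dividers' underside centres belong. A slot lies at the middle of each inner wall, on the x and y axes through this point: the 17 mm gap between two upright round-topped pale dowels, 12 mm thick, which stand 10 mm out from the wall, tops at 74 mm.
- long_divider: Dark brown wood panel standing loose on its long edge, about 110 g: 170 mm long (its x), 14 thick (y), 70 high (z up). A notch 20 mm wide, 35 deep, opens upward at the middle of its top edge; same both ways round. Origin: centre of its underside. 2 mm play at each end in the caddy. Starts left or right of the caddy, at any yaw.
- cross_divider: Red painted wood panel standing loose on its long edge, about 80 g: 130 mm long (its x), 14 thick (y), 70 high (z up). A notch 20 mm wide, 37 deep, opens downward at the middle of its lower edge; same both ways round. Origin: centre of its underside (in the notch's mouth). 2 mm play at each end in the caddy. Starts on the other side from the long one, at any yaw.
- glue_bottle: White glue bottle with orange cap, 56 mm diameter, 180 mm tall, origin at the centre of its underside, never handled; stands upright near the long divider, beside one half of it (either one).
- cork_block: Cork sanding block, 90 (x) x 60 (y) x 30 mm high, origin at the centre of its underside, never handled; lies flat beside the other half of the long divider; low enough for the fingers to pass over.
- varnish_can: Green and silver varnish can, 66 mm diameter, 150 mm tall, origin at the centre of its underside, never handled; stands upright near the cross divider, beside one half of it (either one).
- tape_measure: Yellow and black tape measure, 66 (x) x 62 (y) x 34 mm high, origin at the centre of its underside, never handled; lies flat beside the other half of the cross divider; low enough for the fingers to pass over.
Things that resemble listed ones, but are neither listed nor needed, are in the scene too. What is meant by the caddy is not green or turquoise, and is the smaller of those in its own colour.

How it is judged:
By the outcome, as a careful person would: the job done as asked, in the order asked, and still so for the second after the job is handed in, with the robot touching nothing.
It also fails if it takes over 72 s, if anything falls off the work surface, if the arm or the gripper's body presses on something with over 40 N, if the wrist force passes 120 N, or if a joint passes its speed limit or range.

## Robot

A 6-joint arm with a two-finger parallel gripper is mounted at the origin on the work surface. World frame = base frame: x ahead of the robot, y to its left, z up, the work surface at z = 0. Lengths are in m, angles in rad, forces in N, time in s.
With the tool pointing down it reaches from about 0.35 to 0.975 m from the base axis. Payload 4.9 kg.
Tool frame: the origin (TCP) lies on the centre line of the jaws, within the pads' length; the fingertips stand ctrl.tcp_to_tips ahead of it and the grasp point (between the pads) lies 3 mm ahead of it (ctrl.tcp_to_tips is the distance from the TCP to the fingertips, in m); z points along the fingers, y is the direction in which the jaws open and shut (so a half turn about z gives the same grasp; the last joint's range is limited). The gripper opens to 85 mm and grips with 20 to 120 N. Pads are 22 mm wide; open, the fingers measure 114 mm over their backs; the gripper's body (76 mm by 85 mm) begins 54 mm behind the grasp point. The pads swing forward as they close: fully open they stand 13 mm farther back than shut.
Start: joints at [1.15, 0.053, 1.613, -0, 1.476, -0.119], TCP at [0.186, 0.597, 0.253] pointing down, gripper open.
Joint ranges: [-3.01, 3.01], [-1.01, 2.22], [0.06, 2.58], [-1.02, 4.17], [0.09, 2.62], [-3.14, 3.14]. Speed limits (rad/s): [2.57, 2.57, 3.14, 3.14, 3.14, 3.14].

## Interface

Orientations are given as a rotation vector (axis times angle).
In Python, from station import ctrl, vision gives the robot as it stands.
- The arm moves only by the tool jog_arm, never from a script. Its argument "deltas" is a list of rows, each a list of 7 numbers: the turn, a rotation vector about the tool's x, y, z in rad, then the shift along the tool's x, y, z in cm, then the opening, from 0 (shut) to 1 (fully open). A call has 1 to 12 rows; each row shifts and turns the commanded pose from where the row before left it, along the tool's axes as they then stand; what a row does not reach is not made up. A row lasts 1/12 s, in which the tool goes at most 41.7 mm and 7.16 degrees, less where a joint would pass 70% of its speed; a pose out of reach is approached as far as the arm can. A call with a gripper value outside its range is refused whole. The fingers move at their own pace and stop on an object; "grip_force" is the grip in N (left out, the last holds). Time passes only in rows, so rows that do not move let the fingers close. It gives the time, the measured TCP pose, the force and the opening at its end, in the units of the state.
- ctrl.get_obs(): the state, without advancing time (a new reading comes with each control period).
- vision.get_image(name): name is "scene" or "top" or "wrist"; returns (picture, depth): 420x560x3 uint8, red, green, blue; 420x560 float32, m along the optical axis (not along the pixel's ray), 0 where there is no reading.
- vision.calibration(name): a dict with "fx", "fy", "cx", "cy" (pixels), "rvec" (rotation vector, rad) and "tvec" (3), from world to camera coordinates, as OpenCV has them; the wrist camera has in their place "hand_eye" (4x4, takes a point from camera to tool coordinates, whose origin is the TCP and whose axes are the flange's). Camera axes: x right, y down, z forward; pixel columns grow to the right and rows downward; lengths in m; the calibration is good to about 2 mm. A picture is of the moment at which its call begins: read the wrist's pose just before it. calibration takes no time and is no camera call.
- ctrl.finish_job(): hands the job in, once; it reports no verdict.
The state is a dict: "t": time; "q": joint angles; "dq": joint speeds; "effort": joint torques, N m; "tool_pos": TCP position; "tool_rot": TCP orientation; "contact_force": force on the tool from outside, world axes, zero at the start; "wrist_torque": the same for the moment, N m; "opening": finger opening in m.
Only numpy, scipy, OpenCV 4.12 (cv2) and the standard library are available. Lean on these libraries where they do the work, as an engineer would, in place of code of your own. Each camera call takes 0.05 s, during which the arm holds its last target. There are 200 camera calls.

## Working session

There is one attempt and no reset: what is moved stays moved. The work goes in short steps, Python scripts to look and compute and a tool call to move; the robot and the scene stay as the last step left them, time stands still between calls to the robot, and variables do not carry over. Pictures are saved under pics/ and viewed, about 8 in all and at most 12, crops included, and the job is handed in when it is done.

Besides the shell and the picture viewer there is one more tool, called after "Request:" by a JSON object that holds its "op" and its "data". jog_arm: Moves the arm, as the interface text tells. Its arguments: {"type":"object","properties":{"deltas":{"type":"array"},"grip_force":{"type":"number"}},"required":["deltas"]}

```bash
mkdir -p pics; ls
cat > h.py <<'E'
import numpy as np, cv2
from scipy.spatial.transform import Rotation as R
from station import ctrl, vision
def cam(name, obs=None):
    c=vision.calibration(name)
    K=np.array([[c["fx"],0,c["cx"]],[0,c["fy"],c["cy"]],[0,0,1.]])
    if "hand_eye" in c:
        o=obs or ctrl.get_obs(); T=np.eye(4); T[:3,:3]=R.from_rotvec(o["tool_rot"]).as_matrix(); T[:3,3]=o["tool_pos"]
        W=T@np.array(c["hand_eye"])
    else:
        M=np.eye(4); M[:3,:3]=R.from_rotvec(np.ravel(c["rvec"])).as_matrix(); M[:3,3]=np.ravel(c["tvec"]); W=np.linalg.inv(M)
    return K,W
def grab(name,tag):
    o=ctrl.get_obs(); im,d=vision.get_image(name); K,W=cam(name,o)
    np.savez(f"{tag}.npz",im=im,d=d,K=K,W=W); cv2.imwrite(f"pics/{tag}.png",im[:,:,::-1]); return im,d,K,W
def cloud(d,K,W):
    v,u=np.indices(d.shape); p=np.stack([(u-K[0,2])/K[0,0]*d,(v-K[1,2])/K[1,1]*d,d],-1)
    P=p@W[:3,:3].T+W[:3,3]; P[d==0]=np.nan; return P
def load(tag):
    z=np.load(f"{tag}.npz"); return z["im"],z["d"],z["K"],z["W"]
E
python3 - <<'E'
from h import *
for n in("top","scene"):
    im,d,K,W=grab(n,n); print(n,W.round(3).tolist(),K[0,0])
o=ctrl.get_obs(); print(o, ctrl.tcp_to_tips); print(vision.calibration("wrist"))
a=cv2.imread("pics/top.png")
E
```

```text
pics
top [[-0.047, -0.97, 0.238, 0.181], [-0.999, 0.047, -0.004, 0.057], [-0.007, -0.238, -0.971, 1.059], [0.0, 0.0, 0.0, 1.0]] 400.4934944071148
scene [[0.19, 0.602, -0.775, 1.264], [0.982, -0.12, 0.148, -0.11], [-0.003, -0.789, -0.614, 0.71], [0.0, 0.0, 0.0, 1.0]] 382.4015463796516
{'t': 0.1, 'q': array([ 1.14999070e+00,  5.32936000e-02,  1.61414662e+00,  1.33857015e-05,
        1.47601624e+00, -1.19003467e-01]), 'dq': array([ 0.00103586, -0.00097751, -0.00182959, -0.00156313, -0.00147155,
        0.00125006]), 'effort': array([-9.55186406e-04, -3.94902813e+01, -3.71363282e+01, -1.58630642e-04,
        3.94960211e-03, -5.41844670e-06]), 'tool_pos': array([0.18555929, 0.59627169, 0.25219023]), 'tool_rot': array([-4.72197738e-01, -3.10538610e+00,  2.81563865e-03]), 'contact_force': array([-0.5793254 , -0.75687009,  0.03580578]), 'wrist_torque': array([0.07311516, 0.06515427, 0.04591112]), 'opening': 0.08561672711639577} 0.022
{'fx': 332.9229704440654, 'fy': 332.9229704440654, 'cx': 277.83947655253314, 'cy': 211.91031425915293, 'hand_eye': array([[ 7.39698936e-04, -9.58272416e-01, -2.85855609e-01,
         7.25662133e-02],
       [ 9.99999517e-01,  5.23975835e-04,  8.31143354e-04,
         5.78733188e-04],
       [-6.46680319e-04, -2.85856085e-01,  9.58272341e-01,
        -1.20871924e-01],
       [ 0.00000000e+00,  0.00000000e+00,  0.00000000e+00,
         1.00000000e+00]])}
```

View pics/top.png

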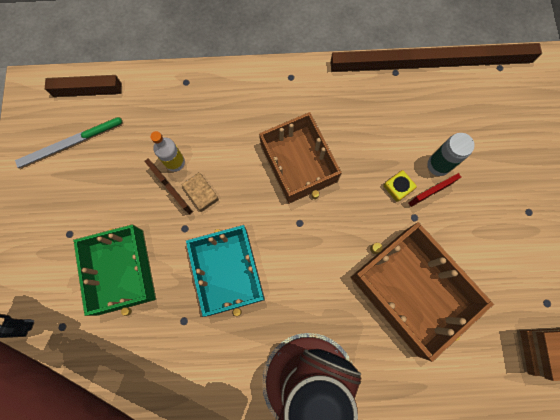

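View pics/scene.png

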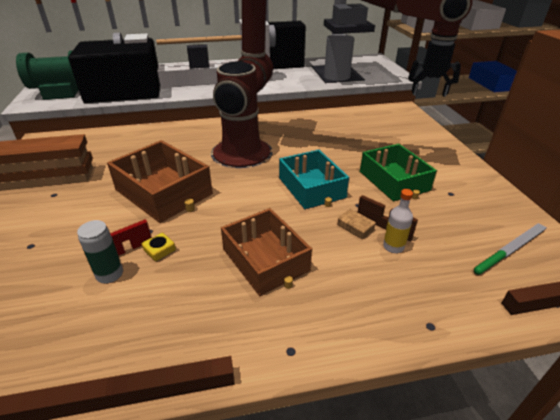

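The top view shows the caddy at (300,157), the long divider at (168,187) with the bottle at (168,150) and cork at (200,190), and the red one at (435,190) with the can at (452,155) and tape at (400,185). The scene view shows the same layout.

Run:
```python
from h import *
# rough centres by top pixel
P={t:cloud(*load(t)[1:]) for t in("top","scene")}
for n,(u,v) in dict(caddy=(300,157),long=(168,187),red=(435,190),glue=(168,150),cork=(200,192),can=(452,150),tape=(400,185)).items(): print(n,P["top"][v,u].round(3))
def rect(pts):
    c,s,a=cv2.minAreaRect((pts[:,:2]*1000).astype(np.float32)); return np.round(c,1),np.round(s,1),round(a,1),len(pts)
c0=P["top"][157,300][:2]
for t in P:
    p=P[t]; im=load(t)[0].astype(int)
    near=lambda c,r:(np.hypot(p[...,0]-c[0],p[...,1]-c[1])<r)
    m=near(c0,.14)&(p[...,2]>.068)&(p[...,2]<.09); print(t,"caddy",rect(p[m]),np.median(p[m][:,2]))
    m=near(c0,.05)&(p[...,2]<.02); print("  floor",np.median(p[m][:,2]) if m.any() else None)
    red=(im[...,0]>110)&(im[...,1]<60)&(im[...,2]<70)&near(P["top"][190,435],.12)
    q=p[red]; q=q[q[:,2]>.0]; print(t,"red z",np.percentile(q[:,2],[2,50,98]).round(4)); 
    print("   top",rect(q[q[:,2]>.060]))
    dk=(im.sum(-1)<190)&(im[...,0]>im[...,2])&near(P["top"][187,168],.11)&(p[...,2]>.02)
    q=p[dk]; print(t,"long z",np.percentile(q[:,2],[2,50,98]).round(4)," top",rect(q[(q[:,2]>.060)&(q[:,2]<.085)]))
```

```text
caddy [ 0.586 -0.012  0.011]
long [0.497 0.337 0.072]
red [ 0.455 -0.348  0.072]
glue [0.577 0.324 0.124]
cork [0.491 0.262 0.033]
can [ 0.531 -0.37   0.152]
tape [ 0.484 -0.272  0.034]
top caddy (array([572.1,  -7.3]), array([191.8, 151.1]), 22.0, 1057) 0.07843814526502213
  floor 0.00963519104040289
top red z [0.0672 0.0714 0.0746]
   top (array([ 465.5, -359.2]), array([ 13.1, 128.1]), 26.0, 241)
top long z [0.0249 0.0706 0.1737]  top (array([508.6, 340.4]), array([153.8,  90.7]), 10.6, 355)
scene caddy (array([571.1,  -6.6]), array([192.9, 151.8]), 21.6, 1105) 0.0764073585834163
  floor 0.007250266406123862
scene red z [0.0673 0.0702 0.0724]
   top (array([ 458. , -342.7]), array([15.7, 90.3]), 25.8, 93)
scene long z [0.0209 0.0469 0.173 ]  top (array([532.1, 316.9]), array([167.8,  77.3]), 36.8, 147)
```

Run:
```python
from h import *
im,d,K,W=load("top"); p=cloud(d,K,W); im=im.astype(int)
def near(c,r): return np.hypot(p[...,0]-c[0],p[...,1]-c[1])<r
def rect(q):
    c,s,a=cv2.minAreaRect((q[:,:2]*1000).astype(np.float32)); return np.round(c,1),np.round(s,1),round(a,1),len(q)
# long: top-surface band along dark pixels, near a line
m=(p[...,2]>.066)&(p[...,2]<.076)&near((.5,.335),.12)&(im.sum(-1)<330)
q=p[m]; c=np.median(q[:,:2],0)
for _ in range(6):
    vx,vy,x0,y0=cv2.fitLine(q[:,:2].astype(np.float32),cv2.DIST_HUBER,0,.002,.001).ravel()
    q=q[np.abs((q[:,0]-x0)*-vy+(q[:,1]-y0)*vx)<.012]
print("long",rect(q),"yaw",np.degrees(np.arctan2(vy,vx)),np.median(q[:,2]))
s=(q[:,0]-x0)*vx+(q[:,1]-y0)*vy; print(np.histogram(s,20))
for n,c,lo,hi,r in(("glue",(.58,.32),.1,.2,.06),("cork",(.49,.26),.024,.04,.09),("can",(.54,-.375),.13,.17,.06),("tape",(.48,-.27),.027,.04,.07)):
    m=near(c,r)&(p[...,2]>lo)&(p[...,2]<hi); print(n,rect(p[m]))
m=near((.572,-.007),.14)&(p[...,2]>.07)&(p[...,2]<.09); print(cv2.boxPoints(cv2.minAreaRect((p[m][:,:2]*1000).astype(np.float32))))
```

```text
long (array([509.1, 344.2]), array([169.6,  13.9]), 37.9, 306) yaw 37.998806 0.07152908131231339
(array([22, 18, 17, 18, 17, 18, 18, 16, 13,  1,  0, 17, 17, 17, 15, 17, 17,
       16, 16, 16]), array([-0.08218976, -0.07370732, -0.06522487, -0.05674243, -0.04825999,
       -0.03977754, -0.0312951 , -0.02281265, -0.01433021, -0.00584776,
        0.00263468,  0.01111713,  0.01959957,  0.02808202,  0.03656446,
        0.0450469 ,  0.05352935,  0.06201179,  0.07049424,  0.07897668,
        0.08745913]))
glue (array([587. , 335.1]), array([47.7, 55.3]), 38.5, 478)
cork (array([496.3, 279.2]), array([105.6,  89.4]), 30.3, 735)
can (array([ 546.2, -394.2]), array([62.1, 64.9]), 67.9, 618)
tape (array([ 471.8, -283.7]), array([95.8, 67.7]), 30.3, 545)
[[ 454.8297    26.87474]
 [ 511.42432 -113.25185]
 [ 689.2811   -41.41861]
 [ 632.6865    98.70798]]
```

```bash
cat > go.py <<'E'
import sys; from h import *
# target x y z (mm) and tool-x yaw (deg): prints shift in present tool axes (cm), and turn (rad, tool axes)
x,y,z,yaw=map(float,sys.argv[1:5]); o=ctrl.get_obs()
Rt=R.from_rotvec(o["tool_rot"]); a=np.radians(yaw)
T=R.from_matrix(np.array([[np.cos(a),np.sin(a),0],[np.sin(a),-np.cos(a),0],[0,0,-1]]))
dp=np.array([x,y,z])/1000-o["tool_pos"]
print("t",round(o["t"],2),"pos",(o["tool_pos"]*1000).round(1),"F",o["contact_force"].round(1),"open",round(o["opening"],4),"q",o["q"].round(2))
print("shift now",(Rt.inv().apply(dp)*100).round(2)," shift in target axes",(T.inv().apply(dp)*100).round(2)," turn",(Rt.inv()*T).as_rotvec().round(4))
E
python3 go.py 485.5 325.7 200 218
```

```text
t 0.1 pos [185.6 596.3 252.2] F [-0.6 -0.8  0. ] open 0.0856 q [ 1.15  0.05  1.61  0.    1.48 -0.12]
shift now [-36.68 -16.91   5.24]  shift in target axes [ -6.98 -39.79   5.22]  turn [-0.0016 -0.0011 -0.965 ]
```

Request:
{"op": "jog_arm", "data": {"deltas": [[0, 0, -0.1206, 0, 0, 0, 0.7], [0, 0, -0.1206, 0, 0, 0, 0.7], [0, 0, -0.1206, 0, 0, 0, 0.7], [0, 0, -0.1206, 0, 0, 0, 0.7], [0, 0, -0.1206, 0, 0, 0, 0.7], [0, 0, -0.1206, 0, 0, 0, 0.7], [0, 0, -0.1206, 0, 0, 0, 0.7], [0, 0, -0.1206, 0, 0, 0, 0.7]], "grip_force": 60}}

```text
t: 0.77
tool_pos: [0.1856, 0.5964, 0.2526]
tool_rot: [1.031, -2.967, 0.001]
contact_force: [0.5, 0.3, 0.8]
opening: 0.0599
```

Request:
{"op": "jog_arm", "data": {"deltas": [[0, 0, 0, -0.58, -3.3, 0.435, 0.7], [0, 0, 0, -0.58, -3.3, 0.435, 0.7], [0, 0, 0, -0.58, -3.3, 0.435, 0.7], [0, 0, 0, -0.58, -3.3, 0.435, 0.7], [0, 0, 0, -0.58, -3.3, 0.435, 0.7], [0, 0, 0, -0.58, -3.3, 0.435, 0.7], [0, 0, 0, -0.58, -3.3, 0.435, 0.7], [0, 0, 0, -0.58, -3.3, 0.435, 0.7], [0, 0, 0, -0.58, -3.3, 0.435, 0.7], [0, 0, 0, -0.58, -3.3, 0.435, 0.7], [0, 0, 0, -0.58, -3.3, 0.435, 0.7], [0, 0, 0, -0.58, -3.3, 0.435, 0.7]]}}

```text
t: 1.77
tool_pos: [0.4851, 0.326, 0.2004]
tool_rot: [1.022, -2.97, 0.0]
contact_force: [-0.0, 0.2, 0.7]
opening: 0.0598
```

Request:
{"op": "jog_arm", "data": {"deltas": [[0, 0, 0, 0, 0, 0, 0.7], [0, 0, 0, 0, 0, 0, 0.7]]}}

```text
t: 1.93
tool_pos: [0.4849, 0.3262, 0.2001]
tool_rot: [1.017, -2.97, -0.0]
contact_force: [-0.7, 0.6, 0.2]
opening: 0.0598
```

```bash
python3 go.py 485.5 325.7 63 218
python3 - <<'E'
from h import *
im,d,K,W=grab("wrist","w1"); p=cloud(d,K,W); im=im.astype(int)
m=(p[...,2]>.06)&(p[...,2]<.08)&(im.sum(-1)<330)
q=p[m]; x0,y0=.509,.344;vx,vy=.788,.616
for _ in range(5):
    q=q[np.abs((q[:,0]-x0)*-vy+(q[:,1]-y0)*vx)<.014]
    vx,vy,x0,y0=cv2.fitLine(q[:,:2].astype(np.float32),cv2.DIST_HUBER,0,.002,.001).ravel()
print(cv2.minAreaRect((q[:,:2]*1000).astype(np.float32)),np.degrees(np.arctan2(vy,vx)),np.median(q[:,2]),len(q))
E
```

```text
t 1.93 pos [484.9 326.2 200.1] F [-0.7  0.6  0.2] open 0.0598 q [ 0.46 -0.    1.76  0.    1.39 -1.77]
shift now [-0.05 -0.08 13.71]  shift in target axes [-0.02 -0.08 13.71]  turn [ 0.0007 -0.0018 -0.0033]
((472.15771484375, 317.519775390625), (262.2220458984375, 17.61399269104004), 36.51333236694336) 37.461067 0.07022022910767922 3073
```

View pics/w1.png

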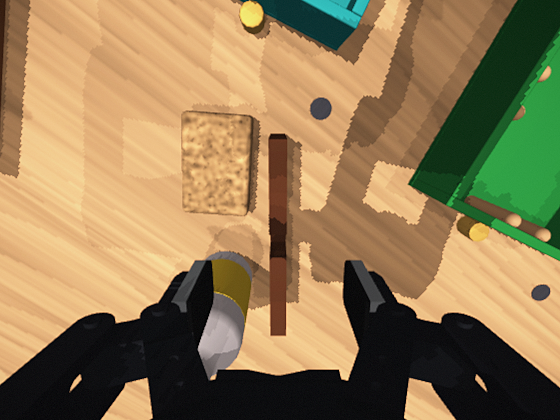

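The picture shows the long divider upright at u≈278, centred between the fingers. Its near end is at v≈133 and its notch at v≈245, with the cork to the left at (217,160) and the bottle beyond at (230,310). I'll check its position from this view too.

Run:
```python
from h import *
im,d,K,W=load("w1"); p=cloud(d,K,W); im=im.astype(int)
m=((p[...,2]>.064)&(p[...,2]<.078)&(im.sum(-1)<330)); m[:120]=0; m[345:]=0; m[:,:255]=0; m[:,300:]=0
q=p[m]; print(cv2.minAreaRect((q[:,:2]*1000).astype(np.float32)),np.median(q[:,2]),len(q))
```

```text
((509.165771484375, 344.98046875), (170.00892639160156, 13.873854637145996), 37.811405181884766) 0.0702403499731731 2992
```

Request:
{"op": "jog_arm", "data": {"deltas": [[0, 0, -0.003, -0.02, -0.08, 2.0, 0.7], [0, 0, 0, 0, 0, 2.5, 0.7], [0, 0, 0, 0, 0, 2.5, 0.7], [0, 0, 0, 0, 0, 2.0, 0.7], [0, 0, 0, 0, 0, 0, 0.7]]}}

```text
t: 2.4
tool_pos: [0.4808, 0.3266, 0.1059]
tool_rot: [1.027, -2.959, 0.001]
contact_force: [-0.5, 0.0, -0.2]
opening: 0.0596
```

```bash
python3 go.py 485.3 326.2 63 218
```

```text
t 2.4 pos [480.8 326.6 105.9] F [-0.5  0.  -0.2] open 0.0596 q [ 0.47  0.09  1.83  0.    1.23 -1.77]
shift now [-0.37 -0.32  4.28]  shift in target axes [-0.34 -0.31  4.29]  turn [ 0.0022 -0.0092  0.0048]
```

Request:
{"op": "jog_arm", "data": {"deltas": [[0, 0, 0, 0, 0, 1.0, 0.7], [0, 0, 0, 0, 0, 0, 0.7], [0, 0, 0, 0, 0, 0, 0.7], [0, 0, 0, 0, 0, 0, 0.7]]}}

```text
t: 2.73
tool_pos: [0.4857, 0.3277, 0.1028]
tool_rot: [-1.027, 2.966, 0.001]
contact_force: [-0.1, -0.5, -0.2]
opening: 0.0596
```

```bash
python3 go.py 485.3 326.2 63 218
```

```text
t 2.73 pos [485.7 327.7 102.8] F [-0.1 -0.5 -0.2] open 0.0596 q [ 0.47  0.1   1.83  0.    1.21 -1.77]
shift now [ 0.13 -0.09  3.97]  shift in target axes [ 0.12 -0.09  3.98]  turn [-0.0005  0.0026  0.0032]
```

Request:
{"op": "jog_arm", "data": {"deltas": [[0, 0, 0.003, 0.12, -0.09, 1.0, 0.7], [0, 0, 0, 0, 0, 1.0, 0.7], [0, 0, 0, 0, 0, 1.0, 0.6], [0, 0, 0, 0, 0, 0.97, 0.5], [0, 0, 0, 0, 0, 0, 0.4], [0, 0, 0, 0, 0, 0, 0.3], [0, 0, 0, 0, 0, 0, 0.2], [0, 0, 0, 0, 0, 0, 0.1], [0, 0, 0, 0, 0, 0, 0.0], [0, 0, 0, 0, 0, 0, 0.0], [0, 0, 0, 0, 0, 0, 0.0]]}}

```text
t: 3.65
tool_pos: [0.4848, 0.3256, 0.0617]
tool_rot: [-1.022, 2.97, 0.0]
contact_force: [-0.1, -0.4, -0.3]
opening: 0.0133
```

```bash
python3 go.py 485.3 326.2 63 218
```

```text
t 3.65 pos [484.8 325.6  61.7] F [-0.1 -0.4 -0.3] open 0.0133 q [ 0.46  0.15  1.85 -0.    1.14 -1.77]
shift now [-0.08  0.02 -0.13]  shift in target axes [-0.08  0.02 -0.13]  turn [-0.0001  0.0005 -0.0003]
```

Request:
{"op": "jog_arm", "data": {"deltas": [[0, 0, 0, 0, 0, -0.5, 0], [0, 0, 0, 0, 0, -1.5, 0], [0, 0, 0, 0, 0, -2.0, 0], [0, 0, 0, 0, 0, -2.0, 0], [0, 0, 0, 0, 0, -2.0, 0], [0, 0, 0, 0, 0, -2.0, 0], [0, 0, 0, 0, 0, -2.0, 0], [0, 0, 0, 0, 0, -2.0, 0], [0, 0, 0, 0, 0, -2.0, 0], [0, 0, 0, 0, 0, -2.0, 0], [0, 0, 0, 0, 0, -1.5, 0], [0, 0, 0, 0, 0, -1.0, 0]], "grip_force": 90}}

```text
t: 4.65
tool_pos: [0.4851, 0.3258, 0.2691]
tool_rot: [-1.022, 2.968, 0.001]
contact_force: [-0.0, 0.9, -1.3]
opening: 0.0124
```

Request:
{"op": "jog_arm", "data": {"deltas": [[0, 0, 0, 0, 0, 0, 0], [0, 0, 0, 0, 0, 0, 0], [0, 0, 0, 0, 0, 0, 0]]}}

```text
t: 4.9
tool_pos: [0.484, 0.3252, 0.2649]
tool_rot: [1.022, -2.968, 0.001]
contact_force: [-0.8, 0.5, -1.7]
opening: 0.0127
```

```bash
python3 go.py 543.2 -18.5 262 202
```

```text
t 4.9 pos [484.  325.2 264.9] F [-0.8  0.5 -1.7] open 0.0127 q [ 0.46 -0.05  1.7  -0.    1.5  -1.77]
shift now [ 16.49 -30.73   0.31]  shift in target axes [  7.39 -34.09   0.29]  turn [ 1.000e-04 -2.400e-03  2.791e-01]
```

Request:
{"op": "jog_arm", "data": {"deltas": [[0, 0, 0.0465, 0, 0, 0, 0], [0, 0, 0.0465, 0, 0, 0, 0], [0, 0, 0.0465, 0, 0, 0, 0], [0, 0, 0.0465, 0, 0, 0, 0], [0, 0, 0.0465, 0, 0, 0, 0], [0, 0, 0.0465, 0, 0, 0, 0]]}}

```text
t: 5.4
tool_pos: [0.4839, 0.3251, 0.2642]
tool_rot: [0.595, -3.081, 0.001]
contact_force: [0.1, 0.1, -0.8]
opening: 0.0126
```

Request:
{"op": "jog_arm", "data": {"deltas": [[0, 0, 0, 0.3, -1.4, 0, 0], [0, 0, 0, 0.6, -2.8, 0, 0], [0, 0, 0, 0.65, -3.0, 0, 0], [0, 0, 0, 0.65, -3.0, 0, 0], [0, 0, 0, 0.65, -3.0, 0, 0], [0, 0, 0, 0.65, -3.0, 0, 0], [0, 0, 0, 0.65, -3.0, 0, 0], [0, 0, 0, 0.65, -3.0, 0, 0], [0, 0, 0, 0.65, -3.0, 0, 0], [0, 0, 0, 0.65, -3.0, 0, 0], [0, 0, 0, 0.6, -2.8, 0, 0], [0, 0, 0, 0.64, -3.09, 0, 0]]}}

```text
t: 6.4
tool_pos: [0.5434, -0.0199, 0.265]
tool_rot: [0.6, -3.082, -0.001]
contact_force: [0.1, 0.9, -1.2]
opening: 0.0126
```

Request:
{"op": "jog_arm", "data": {"deltas": [[0, 0, 0, 0, 0, 2.0, 0], [0, 0, 0, 0, 0, 2.5, 0], [0, 0, 0, 0, 0, 2.0, 0], [0, 0, 0, 0, 0, 1.0, 0], [0, 0, 0, 0, 0, 0, 0], [0, 0, 0, 0, 0, 0, 0], [0, 0, 0, 0, 0, 0, 0], [0, 0, 0, 0, 0, 0, 0]]}}

```text
t: 7.07
tool_pos: [0.5452, -0.0182, 0.1933]
tool_rot: [-0.6, 3.081, -0.002]
contact_force: [-0.1, 0.8, -1.4]
opening: 0.0125
```

```bash
python3 go.py 543.2 -18.5 180 202
python3 - <<'E'
from h import *
for n,t in(("top","t2"),("wrist","w2")):
    im,d,K,W=grab(n,t); p=cloud(d,K,W); im=im.astype(int); o=ctrl.get_obs()
    zt=o["tool_pos"][2]+.0083
    m=(np.abs(p[...,2]-zt)<.012)&(np.hypot(p[...,0]-.572,p[...,1]+.007)<.1)
    q=p[m]; print(t,"panel-ish",len(q),cv2.minAreaRect((q[:,:2]*1000).astype(np.float32)) if len(q)>9 else "")
    m=(p[...,2]>.072)&(p[...,2]<.084)&(np.hypot(p[...,0]-.572,p[...,1]+.007)<.13)
    q=p[m]; print(t,"rim",len(q),cv2.minAreaRect((q[:,:2]*1000).astype(np.float32)),np.median(q[:,2]))
cv2.imwrite("pics/two.png",np.hstack([cv2.imread("pics/t2.png")[60:260,200:400],]).repeat(2,0).repeat(2,1))
a=cv2.imread("pics/w2.png");b=cv2.resize(cv2.imread("pics/t2.png")[90:230,220:390],None,fx=3,fy=3)
c=np.zeros((600,800,3),np.uint8); 
s=cv2.resize(a,(400,300)); c[:300,:400]=s; c[:420,400:]=b[:,:400]; cv2.imwrite("pics/two.png",c)
E
```

```text
t 7.07 pos [545.2 -18.2 193.3] F [-0.1  0.8 -1.4] open 0.0125 q [-0.17 -0.09  1.86 -0.    1.37 -2.12]
shift now [0.21 0.05 1.33]  shift in target axes [0.2  0.04 1.33]  turn [-0.0017  0.0026  0.0005]
t2 panel-ish 43 ((623.3760986328125, 16.094514846801758), (7.055993556976318, 34.076202392578125), 87.02793884277344)
t2 rim 163 ((552.22216796875, 8.087875366210938), (238.42752075195312, 89.24056243896484), 52.61226272583008) 0.07917582472374607
w2 panel-ish 9239 ((538.90380859375, -19.491613388061523), (93.27143096923828, 48.24635696411133), 1.1583170890808105)
w2 rim 7642 ((571.9011840820312, -6.4940338134765625), (190.28433227539062, 150.51866149902344), 21.86160659790039) 0.07796224631840362
```

View pics/two.png

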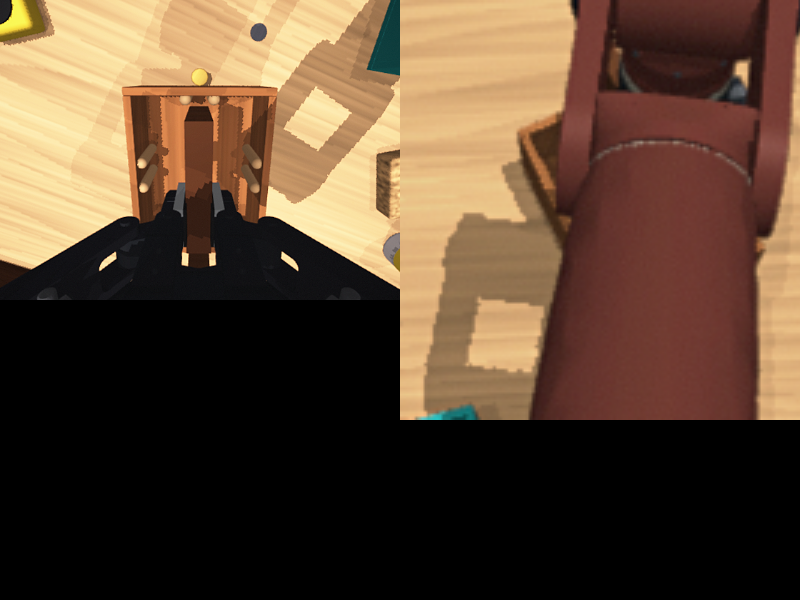

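Left: wrist view; the panel is held at u≈279, pointing at the near dowel pair at (200,98) in the crop, and the caddy is empty. Right: the top camera is blocked by the arm. The wrist view puts the caddy rim at (571.9,-6.5), yaw 21.9°, and its size fits. Now I'll measure the panel in the hand.

```bash
cat > held.py <<'E'
import sys; from h import *
im,d,K,W=load(sys.argv[1]); He=np.array(vision.calibration("wrist")["hand_eye"]); q=cloud(d,K,He); im=im.astype(int)
lo,hi=float(sys.argv[2]),float(sys.argv[3])
m=(abs(q[...,1])<.013)&(q[...,0]>.014)&(q[...,0]<.11)&(q[...,2]>lo)&(q[...,2]<hi)
s=q[m]; print(len(s))
for a in np.arange(.014,.07,.006):
    b=s[(s[:,0]>=a)&(s[:,0]<a+.006)]
    if len(b)>20: print("x",round(a*1000+3),"y lo/med/hi",np.percentile(b[:,1]*1000,[1,50,99]).round(1),"z",np.median(b[:,2]*1000).round(2),"z at -y/+y",[round(float(np.median(b[k,2])*1000),1) for k in (b[:,1]<np.median(b[:,1]),b[:,1]>=np.median(b[:,1]))])
print("x max",np.percentile(s[:,0],99.5)*1000)
E
python3 held.py w2 -.02 0.005
```

```text
4373
x 17 y lo/med/hi [-6.6  0.1  7.2] z -8.55 z at -y/+y [-8.5, -8.6]
x 23 y lo/med/hi [-6.4  0.5  7.1] z -8.55 z at -y/+y [-8.5, -8.6]
x 29 y lo/med/hi [-6.3  0.5  7.1] z -8.51 z at -y/+y [-8.5, -8.5]
x 35 y lo/med/hi [-6.6  0.3  7.3] z -8.53 z at -y/+y [-8.5, -8.6]
x 41 y lo/med/hi [-6.5  0.5  7.2] z -8.56 z at -y/+y [-8.6, -8.5]
x 47 y lo/med/hi [-6.4  0.5  7.1] z -8.51 z at -y/+y [-8.5, -8.5]
x 53 y lo/med/hi [-6.4  0.5  7.3] z -8.21 z at -y/+y [-8.3, -8.2]
x max 53.95943932622422
```

Request:
{"op": "jog_arm", "data": {"deltas": [[0, 0, 0, 0.2, 0.04, 1.0, 0], [0, 0, 0, 0, 0, 1.3, 0], [0, 0, 0, 0, 0, 1.3, 0], [0, 0, 0, 0, 0, 1.0, 0], [0, 0, 0, 0, 0, 0, 0], [0, 0, 0, 0, 0, 0, 0], [0, 0, 0, 0, 0, 0, 0], [0, 0, 0, 0, 0, 0, 0]]}}

```text
t: 7.83
tool_pos: [0.5428, -0.0185, 0.1461]
tool_rot: [-0.599, 3.083, -0.001]
contact_force: [0.4, -0.2, -0.8]
opening: 0.0125
```

```bash
python3 go.py 543.2 -18.4 145 201.9
```

```text
t 7.83 pos [542.8 -18.5 146.1] F [ 0.4 -0.2 -0.8] open 0.0125 q [-0.17 -0.05  1.9   0.    1.29 -2.13]
shift now [-0.04 -0.    0.11]  shift in target axes [-0.04 -0.    0.11]  turn [-0.0007  0.0011  0.0018]
```

Request:
{"op": "jog_arm", "data": {"deltas": [[0, 0, 0.002, 0, 0, 0.4, 0], [0, 0, 0, 0, 0, 0.4, 0], [0, 0, 0, 0, 0, 0.4, 0], [0, 0, 0, 0, 0, 0.4, 0], [0, 0, 0, 0, 0, 0.4, 0], [0, 0, 0, 0, 0, 0, 0], [0, 0, 0, 0, 0, 0, 0]]}}

```text
t: 8.42
tool_pos: [0.542, -0.0184, 0.1249]
tool_rot: [0.596, -3.084, -0.001]
contact_force: [0.5, -0.1, -1.2]
opening: 0.0126
```

```bash
python3 go.py 543.2 -18.4 126 201.9
python3 - <<'E'
from h import *
im,d,K,W=grab("wrist","w3"); p=cloud(d,K,W)
m=(p[...,2]>.072)&(p[...,2]<.084)&(np.hypot(p[...,0]-.572,p[...,1]+.007)<.13)
m[250:]=0
q=p[m]; print(cv2.minAreaRect((q[:,:2]*1000).astype(np.float32)))
cv2.imwrite("pics/w3c.png",cv2.resize(cv2.imread("pics/w3.png")[60:320,130:430],None,fx=2,fy=2))
E
python3 held.py w3 -.02 .005
```

```text
t 8.42 pos [542.  -18.4 124.9] F [ 0.5 -0.1 -1.2] open 0.0126 q [-0.17 -0.03  1.92  0.    1.25 -2.12]
shift now [-0.11 -0.05 -0.11]  shift in target axes [-0.11 -0.05 -0.11]  turn [ 0.0005 -0.0008 -0.0003]
((513.1614379882812, -30.19426727294922), (63.696815490722656, 150.31387329101562), 21.8824405670166)
4396
x 17 y lo/med/hi [-6.5  0.5  7.2] z -8.55 z at -y/+y [-8.5, -8.5]
x 23 y lo/med/hi [-6.4  0.1  7.1] z -8.56 z at -y/+y [-8.5, -8.6]
x 29 y lo/med/hi [-6.3  0.5  7.1] z -8.53 z at -y/+y [-8.6, -8.5]
x 35 y lo/med/hi [-6.6  0.1  7.3] z -8.55 z at -y/+y [-8.6, -8.5]
x 41 y lo/med/hi [-6.5  0.1  7.2] z -8.54 z at -y/+y [-8.6, -8.5]
x 47 y lo/med/hi [-6.4  0.3  7.1] z -8.49 z at -y/+y [-8.5, -8.5]
x 53 y lo/med/hi [-6.4  0.5  7.3] z -8.28 z at -y/+y [-8.3, -8.3]
x max 53.97123887803924
```

View pics/w3c.png

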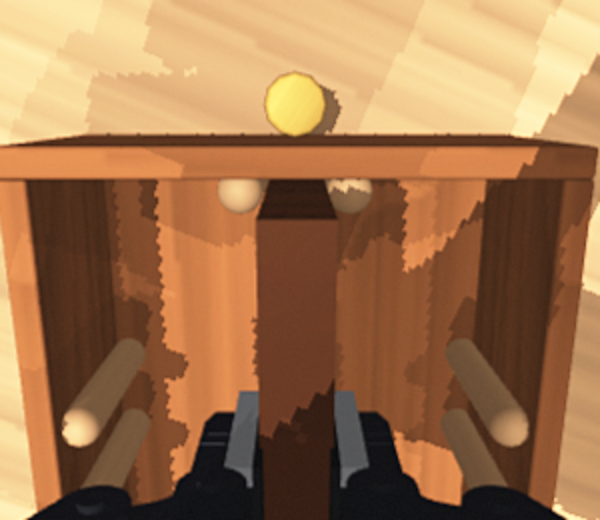

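The panel's lower end is between the two dowels, at (240,190) and (350,190) in the crop, with no contact force. I'll make a 1 mm correction along its length and lower it.

Request:
{"op": "jog_arm", "data": {"deltas": [[0, 0, 0, -0.1, -0.04, 0.2, 0], [0, 0, 0, 0, 0, 0.4, 0], [0, 0, 0, 0, 0, 0.4, 0], [0, 0, 0, 0, 0, 0.4, 0], [0, 0, 0, 0, 0, 0.4, 0], [0, 0, 0, 0, 0, 0.4, 0], [0, 0, 0, 0, 0, 0.4, 0], [0, 0, 0, 0, 0, 0.4, 0], [0, 0, 0, 0, 0, 0, 0], [0, 0, 0, 0, 0, 0, 0]]}}

```text
t: 9.3
tool_pos: [0.5431, -0.0184, 0.095]
tool_rot: [0.596, -3.084, -0.0]
contact_force: [0.7, -0.6, -1.1]
opening: 0.0127
```

```bash
python3 go.py 543.2 -18.4 69.7 201.9
```

```text
t 9.3 pos [543.1 -18.4  95. ] F [ 0.7 -0.6 -1.1] open 0.0127 q [-0.17  0.01  1.93  0.    1.2  -2.12]
shift now [-0.01 -0.    2.53]  shift in target axes [-0.01 -0.    2.53]  turn [ 0.0004 -0.0006 -0.0002]
```

Request:
{"op": "jog_arm", "data": {"deltas": [[0, 0, 0, 0, 0, 0.4, 0], [0, 0, 0, 0, 0, 0.4, 0], [0, 0, 0, 0, 0, 0.4, 0], [0, 0, 0, 0, 0, 0.4, 0], [0, 0, 0, 0, 0, 0.3, 0], [0, 0, 0, 0, 0, 0.25, 0], [0, 0, 0, 0, 0, 0.1, 0], [0, 0, 0, 0, 0, 0.1, 0], [0, 0, 0, 0, 0, 0, 0], [0, 0, 0, 0, 0, 0, 0]]}}

```text
t: 10.13
tool_pos: [0.5435, -0.0185, 0.072]
tool_rot: [-0.596, 3.084, -0.0]
contact_force: [0.3, 0.4, -1.2]
opening: 0.013
```

```bash
python3 go.py 543.2 -18.4 69.7 201.9
```

```text
t 10.13 pos [543.5 -18.5  72. ] F [ 0.3  0.4 -1.2] open 0.013 q [-0.17  0.05  1.94 -0.    1.15 -2.12]
shift now [0.02 0.01 0.23]  shift in target axes [0.02 0.01 0.23]  turn [-0.0001  0.0002 -0.0002]
```

Touch down in half-millimetre steps.

Request:
{"op": "jog_arm", "data": {"deltas": [[0, 0, 0, 0, 0, 0.05, 0], [0, 0, 0, 0, 0, 0.05, 0], [0, 0, 0, 0, 0, 0.05, 0], [0, 0, 0, 0, 0, 0.05, 0], [0, 0, 0, 0, 0, 0.05, 0], [0, 0, 0, 0, 0, 0, 0], [0, 0, 0, 0, 0, 0, 0]]}}

```text
t: 10.72
tool_pos: [0.5434, -0.0185, 0.0697]
tool_rot: [-0.596, 3.084, -0.0]
contact_force: [-1.6, -0.3, 2.2]
opening: 0.0126
```

Request:
{"op": "jog_arm", "data": {"deltas": [[0, 0, 0, 0, 0, 0.05, 0], [0, 0, 0, 0, 0, 0, 0], [0, 0, 0, 0, 0, 0, 0]]}}

```text
t: 10.97
tool_pos: [0.5434, -0.0185, 0.0697]
tool_rot: [0.596, -3.084, -0.0]
contact_force: [-4.3, -0.4, 5.5]
opening: 0.0128
```

Request:
{"op": "jog_arm", "data": {"deltas": [[0, 0, 0, 0, 0, 0, 0.1], [0, 0, 0, 0, 0, 0, 0.16], [0, 0, 0, 0, 0, 0, 0.22], [0, 0, 0, 0, 0, 0, 0.3], [0, 0, 0, 0, 0, 0, 0.4], [0, 0, 0, 0, 0, 0, 0.45], [0, 0, 0, 0, 0, 0, 0.45], [0, 0, 0, 0, 0, 0, 0.45]]}}

```text
t: 11.63
tool_pos: [0.5433, -0.0184, 0.0687]
tool_rot: [0.596, -3.084, -0.0]
contact_force: [0.4, 0.9, 0.6]
opening: 0.0386
```

Request:
{"op": "jog_arm", "data": {"deltas": [[0, 0, 0, 0, 0, -0.7, 0.45], [0, 0, 0, 0, 0, -1, 0.45], [0, 0, 0, 0, 0, -2.0, 0.45], [0, 0, 0, 0, 0, -2.5, 0.45], [0, 0, 0, 0, 0, -2.5, 0.45], [0, 0, 0, 0, 0, -2.5, 0.45], [0, 0, 0, 0, 0, -2.0, 0.45], [0, 0, 0, 0, 0, -1.0, 0.45], [0, 0, 0, 0, 0, 0, 0.45], [0, 0, 0, 0, 0, 0, 0.45]]}}

```text
t: 12.47
tool_pos: [0.5435, -0.0185, 0.2113]
tool_rot: [-0.596, 3.084, -0.001]
contact_force: [-0.4, -0.0, -0.4]
opening: 0.0381
```

```bash
python3 - <<'E'
from h import *
im,d,K,W=grab("wrist","w4"); p=cloud(d,K,W); 
C=np.array([.5719,-.0065]);a=np.radians(21.9);u=np.array([np.cos(a),np.sin(a)]);n=np.array([-u[1],u[0]])
X=(p[...,:2]-C)@u; Y=(p[...,:2]-C)@n
m=(abs(X)<.084)&(abs(Y)<.012)&(p[...,2]>.06)&(im.astype(int).sum(-1)<300)
print("panel X",np.percentile(X[m],[.5,99.5])*1e3,"Y",np.percentile(Y[m],[1,50,99])*1e3,"z",np.percentile(p[m][:,2],[5,50,95])*1e3)
m=(abs(abs(X)-.091)<.003)&(abs(Y)<.05); print("rim z",np.nanmedian(p[m][:,2])*1e3)
for s in (1,-1):
    m=(s*Y>.068)&(s*Y<.08)&(abs(X)<.08)&(p[...,2]>.074);print("long rim |Y| range",np.percentile(Y[m],[1,99])*1e3)
E
python3 go.py 449 -328 250 116
```

```text
panel X [-82.50078371  81.37438452] Y [-11.70537513   0.0294356   11.74511075] z [ 77.355648   268.32741117 282.5244727 ]
rim z 78.16383856797671
long rim |Y| range [68.06577903 74.85995332]
long rim |Y| range [-74.91276099 -68.05552255]
t 12.52 pos [542.8 -18.3 209.9] F [ 0.1 -0.  -0.6] open 0.0384 q [-0.17 -0.11  1.85  0.    1.41 -2.12]
shift now [ 20.25 -25.24  -4.01]  shift in target axes [-23.72 -22.    -4.01]  turn [-3.000e-04 -1.600e-03  1.499e+00]
```

View pics/w4.png

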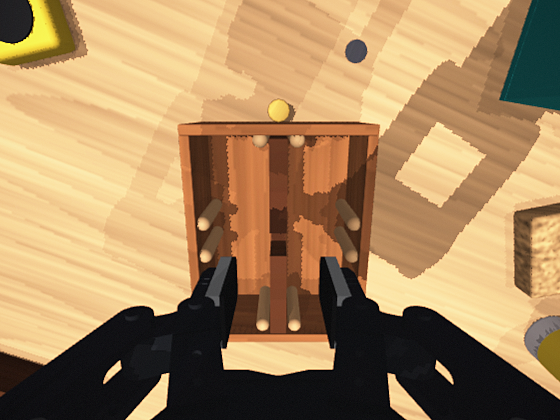

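The long divider sits between both dowel pairs, centred at u≈278, with its top at about 78 mm, level with the rim. Next, the red one.

Request:
{"op": "jog_arm", "data": {"deltas": [[0, 0, 0.1249, 0, 0, -0.2, 0.45], [0, 0, 0.1249, 0, 0, 0, 0.5], [0, 0, 0.1249, 0, 0, 0, 0.6], [0, 0, 0.1249, 0, 0, 0, 0.7], [0, 0, 0.1249, 0, 0, 0, 0.7], [0, 0, 0.1249, 0, 0, 0, 0.7], [0, 0, 0.1249, 0, 0, 0, 0.7], [0, 0, 0.1249, 0, 0, 0, 0.7], [0, 0, 0.1249, 0, 0, 0, 0.7], [0, 0, 0.1249, 0, 0, 0, 0.7], [0, 0, 0.1249, 0, 0, 0, 0.7], [0, 0, 0.1249, 0, 0, 0, 0.7]]}}

```text
t: 13.52
tool_pos: [0.5421, -0.0183, 0.2102]
tool_rot: [-1.671, -2.656, 0.003]
contact_force: [-0.0, 0.5, -1.0]
opening: 0.0599
```

```bash
python3 go.py 452.4 -332.2 205 116
```

```text
t 13.52 pos [542.1 -18.3 210.2] F [-0.   0.5 -1. ] open 0.0599 q [-0.17 -0.11  1.85  0.    1.41 -0.62]
shift now [-24.42 -21.68   0.54]  shift in target axes [-24.28 -21.83   0.52]  turn [-0.0036 -0.0026 -0.006 ]
```

Request:
{"op": "jog_arm", "data": {"deltas": [[0, 0, 0, -1.2, -1.1, 0, 0.7], [0, 0, 0, -2.2, -1.95, 0, 0.7], [0, 0, 0, -2.2, -2.0, 0, 0.7], [0, 0, 0, -2.2, -2.0, 0, 0.7], [0, 0, 0, -2.2, -2.0, 0, 0.7], [0, 0, 0, -2.2, -2.0, 0, 0.7], [0, 0, 0, -2.2, -2.0, 0, 0.7], [0, 0, 0, -2.2, -2.0, 0, 0.7], [0, 0, 0, -2.2, -2.0, 0, 0.7], [0, 0, 0, -2.2, -2.0, 0, 0.7], [0, 0, 0, -2.2, -1.95, 0, 0.7], [0, 0, 0, -1.3, -1.0, 0, 0.7]]}}

```text
t: 14.52
tool_pos: [0.4511, -0.3369, 0.2103]
tool_rot: [-1.665, -2.659, 0.0]
contact_force: [0.9, 0.1, 1.1]
opening: 0.0598
```

Request:
{"op": "jog_arm", "data": {"deltas": [[0, 0, 0, 0, 0, 0, 0.7], [0, 0, 0, 0, 0, 0, 0.7], [0, 0, 0, 0, 0, 0, 0.7]]}}

```text
t: 14.77
tool_pos: [0.4527, -0.334, 0.2113]
tool_rot: [-1.663, -2.662, -0.002]
contact_force: [0.2, 0.9, 0.3]
opening: 0.06
```

```bash
python3 - <<'E'
from h import *
im,d,K,W=grab("wrist","w5"); p=cloud(d,K,W); im=im.astype(int)
m=(im[...,0]>80)&(im[...,1]<70)&(im[...,2]<70)&(p[...,2]>.064)&(p[...,2]<.078)
q=p[m]; print(cv2.minAreaRect((q[:,:2]*1000).astype(np.float32)),np.median(q[:,2]),len(q))
E
python3 go.py 452.4 -332.2 63 116
```

```text
((390.4871826171875, -337.5587463378906), (104.29124450683594, 278.6524658203125), 74.27647399902344) 0.0701357662332174 2502
t 14.82 pos [ 453.  -333.8  211.7] F [-0.   0.8  0.8] open 0.0595 q [-0.77 -0.06  1.8   0.    1.41 -1.22]
shift now [ 0.14  0.02 14.87]  shift in target axes [ 0.17  0.02 14.87]  turn [-0.0004 -0.0022  0.0012]
```

View pics/w5.png

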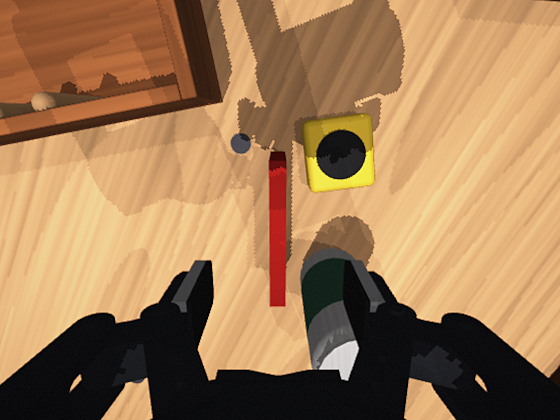

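The red divider is centred at u≈278, from v≈153 to 305. The tape is at (340,155) to its right and the can beyond at (335,320), both clear of the fingers' path.

Run:
```python
from h import *
im,d,K,W=load("w5"); p=cloud(d,K,W); im=im.astype(int)
m=(im[...,0]>70)&(im[...,1]<60)&(p[...,2]>.064)&(p[...,2]<.078); m[:,:255]=0; m[:,300:]=0; m[:140]=0; m[315:]=0
q=p[m]; print(cv2.minAreaRect((q[:,:2]*1000).astype(np.float32)),np.median(q[:,2]),len(q))
```

```text
((464.8401184082031, -358.26568603515625), (13.229666709899902, 130.0657501220703), 26.090723037719727) 0.07012037818132522 2295
```

Request:
{"op": "jog_arm", "data": {"deltas": [[0, 0, 0, 0.17, 0.02, 1.5, 0.7], [0, 0, 0, 0, 0, 2.5, 0.7], [0, 0, 0, 0, 0, 2.5, 0.7], [0, 0, 0, 0, 0, 2.0, 0.7], [0, 0, 0, 0, 0, 1.5, 0.7], [0, 0, 0, 0, 0, 0, 0.7], [0, 0, 0, 0, 0, 0, 0.7], [0, 0, 0, 0, 0, 0, 0.7]]}}

```text
t: 15.48
tool_pos: [0.4533, -0.3333, 0.1141]
tool_rot: [1.662, 2.664, -0.0]
contact_force: [0.7, 0.2, 0.9]
opening: 0.0598
```

```bash
python3 go.py 452.4 -332.2 63 116
```

```text
t 15.48 pos [ 453.3 -333.3  114.1] F [0.7 0.2 0.9] open 0.0598 q [-0.77  0.03  1.88  0.    1.23 -1.22]
shift now [ 0.15 -0.04  5.11]  shift in target axes [ 0.14 -0.03  5.11]  turn [0.0006 0.0015 0.0013]
```

Request:
{"op": "jog_arm", "data": {"deltas": [[0, 0, 0.001, 0.2, -0.06, 1.0, 0.7], [0, 0, 0, 0, 0, 1.2, 0.7], [0, 0, 0, 0, 0, 1.2, 0.6], [0, 0, 0, 0, 0, 1.0, 0.5], [0, 0, 0, 0, 0, 0.7, 0.4], [0, 0, 0, 0, 0, 0, 0.3], [0, 0, 0, 0, 0, 0, 0.2], [0, 0, 0, 0, 0, 0, 0.1], [0, 0, 0, 0, 0, 0, 0.0], [0, 0, 0, 0, 0, 0, 0.0], [0, 0, 0, 0, 0, 0, 0.0], [0, 0, 0, 0, 0, 0, 0.0]], "grip_force": 60}}

```text
t: 16.48
tool_pos: [0.4512, -0.3321, 0.0622]
tool_rot: [1.665, 2.663, -0.0]
contact_force: [-0.1, 1.0, -0.8]
opening: 0.0132
```

```bash
python3 go.py 452.4 -332.2 63 116
```

```text
t 16.48 pos [ 451.2 -332.1   62.2] F [-0.1  1.  -0.8] open 0.0132 q [-0.77  0.1   1.91 -0.    1.14 -1.22]
shift now [-0.06  0.1  -0.08]  shift in target axes [-0.06  0.1  -0.08]  turn [ 0.0002  0.0006 -0.0008]
```

Request:
{"op": "jog_arm", "data": {"deltas": [[0, 0, 0, 0, 0, -0.5, 0], [0, 0, 0, 0, 0, -1.5, 0], [0, 0, 0, 0, 0, -2.0, 0], [0, 0, 0, 0, 0, -2.0, 0], [0, 0, 0, 0, 0, -2.0, 0], [0, 0, 0, 0, 0, -2.0, 0], [0, 0, 0, 0, 0, -2.0, 0], [0, 0, 0, 0, 0, -2.0, 0], [0, 0, 0, 0, 0, -2.0, 0], [0, 0, 0, 0, 0, -1.5, 0], [0, 0, 0, 0, 0, -1.0, 0], [0, 0, 0, 0, 0, -0.5, 0]], "grip_force": 90}}

```text
t: 17.48
tool_pos: [0.4516, -0.3324, 0.2542]
tool_rot: [1.664, 2.661, -0.001]
contact_force: [-0.0, 0.1, -1.1]
opening: 0.0127
```

Request:
{"op": "jog_arm", "data": {"deltas": [[0, 0, 0.036, 0, 0, 0, 0], [0, 0, 0.036, 0, 0, 0, 0], [0, 0, 0, 0, 0, 0, 0], [0, 0, 0, 0, 0, 0, 0]]}}

```text
t: 17.82
tool_pos: [0.4508, -0.3317, 0.251]
tool_rot: [-1.759, -2.601, -0.0]
contact_force: [0.3, -0.2, -0.3]
opening: 0.0126
```

```bash
python3 go.py 560.8 21.1 252 111.9
```

```text
t 17.82 pos [ 450.8 -331.7  251. ] F [ 0.3 -0.2 -0.3] open 0.0126 q [-0.77 -0.1   1.77 -0.    1.48 -1.15]
shift now [28.63 23.36 -0.08]  shift in target axes [28.63 23.37 -0.1 ]  turn [-0.0007 -0.0015 -0.0004]
```

Request:
{"op": "jog_arm", "data": {"deltas": [[0, 0, 0, 1.4, 1.1, 0, 0], [0, 0, 0, 2.6, 2.1, 0, 0], [0, 0, 0, 2.6, 2.1, 0, 0], [0, 0, 0, 2.6, 2.1, 0, 0], [0, 0, 0, 2.6, 2.1, 0, 0], [0, 0, 0, 2.6, 2.1, 0, 0], [0, 0, 0, 2.6, 2.1, 0, 0], [0, 0, 0, 2.6, 2.1, 0, 0], [0, 0, 0, 2.6, 2.1, 0, 0], [0, 0, 0, 2.6, 2.1, 0, 0], [0, 0, 0, 2.6, 2.1, 0, 0], [0, 0, 0, 1.23, 1.27, 0, 0]]}}

```text
t: 18.82
tool_pos: [0.5616, 0.024, 0.2513]
tool_rot: [-1.755, -2.604, -0.001]
contact_force: [-0.6, 0.2, -0.6]
opening: 0.0127
```

Request:
{"op": "jog_arm", "data": {"deltas": [[0, 0, 0, 0, 0, 1.5, 0], [0, 0, 0, 0, 0, 2.0, 0], [0, 0, 0, 0, 0, 1.5, 0], [0, 0, 0, 0, 0, 1.0, 0], [0, 0, 0, 0, 0, 0, 0], [0, 0, 0, 0, 0, 0, 0], [0, 0, 0, 0, 0, 0, 0]]}}

```text
t: 19.4
tool_pos: [0.5622, 0.0205, 0.193]
tool_rot: [1.76, 2.601, 0.001]
contact_force: [-0.1, 0.4, -0.9]
opening: 0.0127
```

```bash
python3 go.py 560.8 21.1 150 111.9
python3 - <<'E'
from h import *
im,d,K,W=grab("wrist","w6"); p=cloud(d,K,W)
m=(p[...,2]>.072)&(p[...,2]<.084)&(np.hypot(p[...,0]-.572,p[...,1]+.007)<.13)
q=p[m]; print(cv2.minAreaRect((q[:,:2]*1000).astype(np.float32)))
E
python3 held.py w6 -.02 .005
```

```text
t 19.4 pos [562.2  20.5 193. ] F [-0.1  0.4 -0.9] open 0.0127 q [-0.1  -0.05  1.82  0.    1.37 -0.48]
shift now [ 0.11 -0.11  4.3 ]  shift in target axes [ 0.1 -0.1  4.3]  turn [ 0.0014  0.0007 -0.0013]
((566.7711791992188, 5.490364074707031), (190.57489013671875, 125.20704650878906), 21.917699813842773)
2437
x 17 y lo/med/hi [-6.5  0.2  7.3] z -8.49 z at -y/+y [-8.4, -8.6]
x 23 y lo/med/hi [-6.3  0.6  7.2] z -8.53 z at -y/+y [-8.6, -8.4]
x 29 y lo/med/hi [-6.3  0.6  7.1] z -8.52 z at -y/+y [-8.5, -8.5]
x 35 y lo/med/hi [-6.5  0.2  7.4] z -7.08 z at -y/+y [-7.1, -7.0]
x max 35.312036503777584
```

View pics/w6.png

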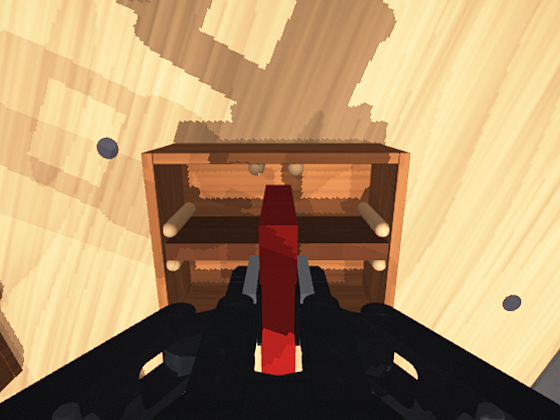

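The red divider is held upright at u≈278, pointing at the gap between the dowels at (256,168) and (297,168). The long divider stands across at v≈235, untouched. The red one needs 1 mm corrections on x and y.

Request:
{"op": "jog_arm", "data": {"deltas": [[0, 0, -0.001, 0.1, -0.12, 1.0, 0], [0, 0, 0, 0, 0, 1.4, 0], [0, 0, 0, 0, 0, 1.2, 0], [0, 0, 0, 0, 0, 0.6, 0], [0, 0, 0, 0, 0, 0, 0], [0, 0, 0, 0, 0, 0, 0], [0, 0, 0, 0, 0, 0, 0], [0, 0, 0, 0, 0, 0, 0]]}}

```text
t: 20.12
tool_pos: [0.5606, 0.0212, 0.1506]
tool_rot: [1.759, 2.602, 0.001]
contact_force: [0.3, -0.0, -0.6]
opening: 0.0127
```

```bash
python3 go.py 560.5 21.0 145 111.9
```

```text
t 20.12 pos [560.6  21.2 150.6] F [ 0.3 -0.  -0.6] open 0.0127 q [-0.09 -0.01  1.86  0.    1.3  -0.48]
shift now [-0.01 -0.02  0.56]  shift in target axes [-0.01 -0.02  0.56]  turn [ 0.0012  0.0006 -0.0002]
```

Request:
{"op": "jog_arm", "data": {"deltas": [[0, 0, 0, 0, 0, 0.4, 0], [0, 0, 0, 0, 0, 0.4, 0], [0, 0, 0, 0, 0, 0.4, 0], [0, 0, 0, 0, 0, 0.4, 0], [0, 0, 0, 0, 0, 0.4, 0], [0, 0, 0, 0, 0, 0.4, 0], [0, 0, 0, 0, 0, 0, 0], [0, 0, 0, 0, 0, 0, 0]]}}

```text
t: 20.78
tool_pos: [0.5598, 0.0212, 0.1254]
tool_rot: [-1.759, -2.602, 0.001]
contact_force: [-0.4, 0.2, -0.4]
opening: 0.0127
```

```bash
python3 go.py 560.5 21.0 70 111.9
python3 - <<'E'
from h import *
im,d,K,W=grab("wrist","w7")
cv2.imwrite("pics/w7c.png",cv2.resize(cv2.imread("pics/w7.png")[60:320,130:430],None,fx=2,fy=2))
E
```

```text
t 20.78 pos [559.8  21.2 125.4] F [-0.4  0.2 -0.4] open 0.0127 q [-0.09  0.01  1.87  0.    1.25 -0.48]
shift now [-0.05  0.06  5.54]  shift in target axes [-0.05  0.06  5.54]  turn [-0.0008 -0.0004 -0.0002]
```

View pics/w7c.png

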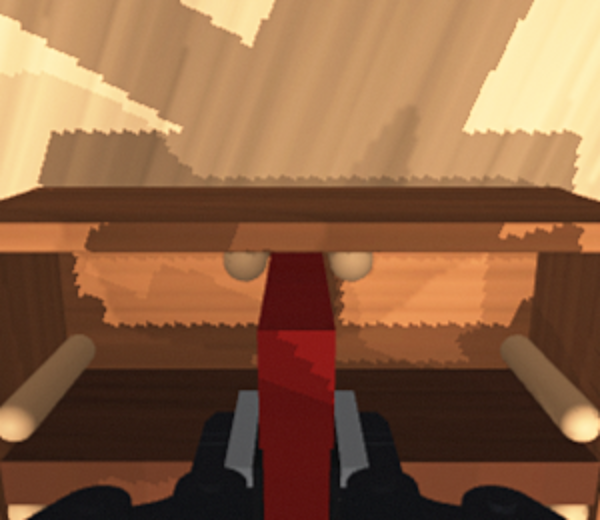

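The red panel's lower end is in the gap between the dowels, at (243,265) and (350,265) in the crop, with no contact force. I'll correct 0.5 mm and continue down.

Request:
{"op": "jog_arm", "data": {"deltas": [[0, 0, 0, -0.05, 0.05, 0.2, 0], [0, 0, 0, 0, 0, 0.4, 0], [0, 0, 0, 0, 0, 0.4, 0], [0, 0, 0, 0, 0, 0.4, 0], [0, 0, 0, 0, 0, 0.4, 0], [0, 0, 0, 0, 0, 0.4, 0], [0, 0, 0, 0, 0, 0.4, 0], [0, 0, 0, 0, 0, 0.4, 0], [0, 0, 0, 0, 0, 0, 0], [0, 0, 0, 0, 0, 0, 0]]}}

```text
t: 21.67
tool_pos: [0.5605, 0.021, 0.0955]
tool_rot: [-1.759, -2.602, 0.001]
contact_force: [-0.0, -0.3, -0.7]
opening: 0.0128
```

```bash
python3 go.py 560.5 21.0 70 111.9
```

```text
t 21.67 pos [560.5  21.   95.5] F [-0.  -0.3 -0.7] open 0.0128 q [-0.1   0.05  1.89  0.    1.2  -0.48]
shift now [0.   0.   2.55]  shift in target axes [0.   0.   2.55]  turn [-0.0007 -0.0004 -0.0003]
```

Request:
{"op": "jog_arm", "data": {"deltas": [[0, 0, 0, 0, 0, 0.4, 0], [0, 0, 0, 0, 0, 0.4, 0], [0, 0, 0, 0, 0, 0.4, 0], [0, 0, 0, 0, 0, 0.4, 0], [0, 0, 0, 0, 0, 0.3, 0], [0, 0, 0, 0, 0, 0.25, 0], [0, 0, 0, 0, 0, 0.1, 0], [0, 0, 0, 0, 0, 0.1, 0], [0, 0, 0, 0, 0, 0, 0], [0, 0, 0, 0, 0, 0, 0]]}}

```text
t: 22.5
tool_pos: [0.5608, 0.0209, 0.0725]
tool_rot: [1.759, 2.603, 0.0]
contact_force: [-0.5, -0.1, -1.3]
opening: 0.0126
```

Request:
{"op": "jog_arm", "data": {"deltas": [[0, 0, 0, 0, 0, 0.05, 0], [0, 0, 0, 0, 0, 0.05, 0], [0, 0, 0, 0, 0, 0.05, 0], [0, 0, 0, 0, 0, 0, 0], [0, 0, 0, 0, 0, 0, 0]]}}

```text
t: 22.92
tool_pos: [0.5607, 0.0209, 0.0709]
tool_rot: [-1.759, -2.603, -0.0]
contact_force: [-1.1, 0.0, -0.9]
opening: 0.0127
```

Request:
{"op": "jog_arm", "data": {"deltas": [[0, 0, 0, 0, 0, 0.05, 0], [0, 0, 0, 0, 0, 0.05, 0], [0, 0, 0, 0, 0, 0.05, 0], [0, 0, 0, 0, 0, 0, 0], [0, 0, 0, 0, 0, 0, 0]]}}

```text
t: 23.33
tool_pos: [0.5609, 0.0209, 0.0697]
tool_rot: [1.759, 2.603, 0.0]
contact_force: [-0.6, -0.4, 1.2]
opening: 0.0124
```

Request:
{"op": "jog_arm", "data": {"deltas": [[0, 0, 0, 0, 0, 0.05, 0], [0, 0, 0, 0, 0, 0.05, 0], [0, 0, 0, 0, 0, 0, 0], [0, 0, 0, 0, 0, 0, 0]]}}

```text
t: 23.67
tool_pos: [0.5609, 0.0209, 0.0697]
tool_rot: [-1.759, -2.603, 0.0]
contact_force: [-3.6, 0.2, 6.8]
opening: 0.0128
```

It is on the floor: z stopped at 69.7 while the force rose. Releasing.

Request:
{"op": "jog_arm", "data": {"deltas": [[0, 0, 0, 0, 0, 0, 0.1], [0, 0, 0, 0, 0, 0, 0.16], [0, 0, 0, 0, 0, 0, 0.22], [0, 0, 0, 0, 0, 0, 0.3], [0, 0, 0, 0, 0, 0, 0.4], [0, 0, 0, 0, 0, 0, 0.45], [0, 0, 0, 0, 0, 0, 0.45], [0, 0, 0, 0, 0, 0, 0.45]]}}

```text
t: 24.33
tool_pos: [0.5607, 0.0209, 0.0682]
tool_rot: [-1.759, -2.603, 0.0]
contact_force: [1.1, -0.2, 0.0]
opening: 0.0385
```

Request:
{"op": "jog_arm", "data": {"deltas": [[0, 0, 0, 0, 0, -0.7, 0.45], [0, 0, 0, 0, 0, -1, 0.45], [0, 0, 0, 0, 0, -2.0, 0.45], [0, 0, 0, 0, 0, -2.5, 0.45], [0, 0, 0, 0, 0, -2.5, 0.45], [0, 0, 0, 0, 0, -2.5, 0.45], [0, 0, 0, 0, 0, -2.5, 0.45], [0, 0, 0, 0, 0, -2.5, 0.45], [0, 0, 0, 0, 0, -2.0, 0.45], [0, 0, 0, 0, 0, -1, 0.45]]}}

```text
t: 25.17
tool_pos: [0.5621, 0.0208, 0.2655]
tool_rot: [1.756, 2.598, 0.005]
contact_force: [0.2, -0.4, -0.3]
opening: 0.0386
```

Request:
{"op": "jog_arm", "data": {"deltas": [[0, 0, 0, 1.5, 0, 0, 0.45], [0, 0, 0, 3, 0, 0, 0.45], [0, 0, 0, 3, 0, 0, 0.45], [0, 0, 0, 3, 0, 0, 0.45], [0, 0, 0, 3, 0, 0, 0.45], [0, 0, 0, 3, 0, 0, 0.45], [0, 0, 0, 3, 0, 0, 0.45], [0, 0, 0, 3, 0, 0, 0.45], [0, 0, 0, 2, 0, 0, 0.45], [0, 0, 0, 1, 0, 0, 0.45], [0, 0, 0, 0, 0, 0, 0.45], [0, 0, 0, 0, 0, 0, 0.45]]}}

```text
t: 26.17
tool_pos: [0.4652, 0.2574, 0.2596]
tool_rot: [-1.758, -2.603, 0.002]
contact_force: [0.1, -0.2, -0.2]
opening: 0.0384
```

Run:
```python
from h import *
C=np.array([.5719,-.0065]);a=np.radians(21.9);u=np.array([np.cos(a),np.sin(a)]);n=np.array([-u[1],u[0]])
for v in("top","scene"):
    im,d,K,W=grab(v,v+"9"); p=cloud(d,K,W); X=(p[...,:2]-C)@u; Y=(p[...,:2]-C)@n; im=im.astype(int)
    red=(im[...,0]>2.5*im[...,1])&(im[...,0]>70)
    m=(abs(X)<.014)&(abs(Y)<.066)&(p[...,2]>.065)&(p[...,2]<.1)&red
    print(v,"red X",np.percentile(X[m],[1,50,99])*1e3,"Y",np.percentile(Y[m],[1,99])*1e3,"z",[round(float(np.median(p[m&k][:,2]))*1e3,1) for k in (Y<-.02,abs(Y)<.02,Y>.02)])
    m=(abs(Y)<.012)&(abs(X)<.086)&(p[...,2]>.065)&(p[...,2]<.1)&~red&(abs(X)>.014)
    print(v,"long X",np.percentile(X[m],[1,99])*1e3,"Y",np.percentile(Y[m],[1,50,99])*1e3,"z",[round(float(np.median(p[m&k][:,2]))*1e3,1) for k in (X<0,X>0)])
    m=(((abs(X)>.089)&(abs(X)<.094)&(abs(Y)<.06)))&(p[...,2]>.07); print("rim",np.median(p[m][:,2])*1e3)
    A=load(v)[0].astype(int)
for t in("top","top9"):
    p=cloud(*load(t)[1:])
    for nm,c,lo,hi,r in(("glue",(.587,.335),.1,.2,.04),("cork",(.496,.27),.024,.036,.07),("can",(.546,-.394),.13,.17,.05),("tape",(.482,-.274),.03,.045,.05)):
        m=(np.hypot(p[...,0]-c[0],p[...,1]-c[1])<r)&(p[...,2]>lo)&(p[...,2]<hi); print(t,nm,p[m].mean(0).round(4),m.sum())
a=cv2.resize(cv2.imread("pics/top9.png")[90:230,230:370],None,fx=2.8,fy=2.8)
b=cv2.resize(cv2.imread("pics/scene9.png")[190:310,205:325],(392,392)); cv2.imwrite("pics/fin.png",np.hstack([a,b]))
```

```text
top red X [-7.06730245 -0.62022264  8.19727082] Y [-64.3316351   62.72345906] z [79.2, 79.6, 79.4]
top long X [-84.46108915  84.66751902] Y [-10.39282022   0.59623767  10.69188795] z [78.8, 79.7]
rim 79.9251479512182
scene red X [-8.83178628  1.19713346  8.34111632] Y [-64.70652123  61.3298542 ] z [77.1, 77.7, 77.6]
scene long X [-85.03384492  84.07753043] Y [-10.88170229  -2.91891329   7.72846785] z [77.1, 77.1]
rim 76.65962202754761
top glue [0.5825 0.3327 0.1385] 478
top cork [0.4945 0.2644 0.0313] 719
top can [ 0.5422 -0.3911  0.1484] 618
top tape [ 0.4856 -0.2749  0.0342] 492
top9 glue [nan nan nan] 0
top9 cork [0.4783 0.2353 0.0309] 131
top9 can [ 0.5423 -0.3912  0.1484] 618
top9 tape [ 0.4857 -0.2744  0.0341] 491<stdin>:15: RuntimeWarning: Mean of empty slice.
  ret = um.true_divide(
```

View pics/fin.png

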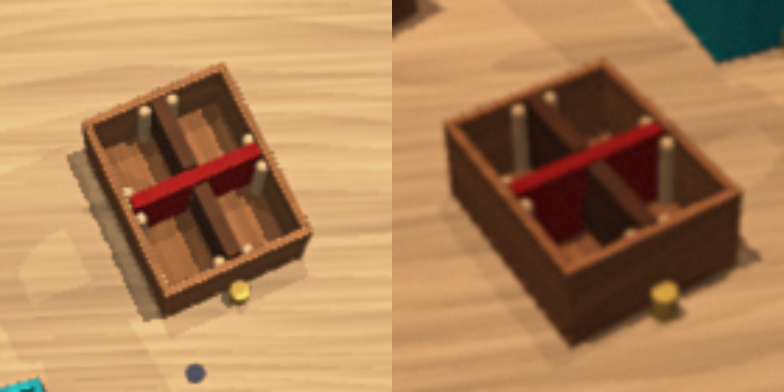

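Both dividers are crossed, between their dowels and flush with the rim. The arm hides the bottle and cork from above, so I'll compare them in the scene view, then hand in.

Run:
```python
from h import *
for t in("scene","scene9"):
    p=cloud(*load(t)[1:])
    for nm,c,lo,hi,r in(("glue",(.587,.335),.1,.2,.04),("cork",(.496,.27),.024,.036,.07)):
        m=(np.hypot(p[...,0]-c[0],p[...,1]-c[1])<r)&(p[...,2]>lo)&(p[...,2]<hi); print(t,nm,p[m].mean(0).round(4),m.sum())
print(ctrl.get_obs()["t"],ctrl.get_obs()["contact_force"].round(1),ctrl.finish_job())
```

```text
scene glue [0.5996 0.3318 0.1351] 532
scene cork [0.4961 0.2727 0.0296] 567
scene9 glue [0.5995 0.3319 0.1351] 526
scene9 cork [0.5005 0.2642 0.0293] 478
the job is handed in; nothing more can be done
26.2667 [ 0.1 -0.3  0.3] None
```

Both dividers are in the caddy and crossed: the long brown one went in first with its notch up, then the red one across it. I lowered each under control until it touched the floor, with contact of about 7–8 N, then released it. I handed the job in at 26.3 s with the arm clear.

- **Height:** In the last pictures both divider tops are level with the rim, to about 1 mm. The top view gives 79–80 mm for the tops and 79.9 mm for the rim. The scene view gives 77–78 mm and 76.7 mm. The two cameras differ by about 2–3 mm in absolute height, but they agree on the height relative to the rim.
- **Position:** The tops span the right lengths, and both dividers stand between their dowels.
- **Objects to leave alone:** The glue bottle, varnish can and tape measure are unmoved, to within 0.5 mm.
- **Cork block:** This check was not clean. Its measured centre shifted by about 4 mm in x and 9 mm in y in the scene view. I think this is because the long divider's side was counted with it in the first picture. The arm also hid most of the cork in the last top view. No contact showed in the forces, and the fingertips stayed about 10 mm above it.

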